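Lock the graphite bead press crisscross

ROBOT

A 6-joint arm with a two-finger parallel gripper is mounted at the origin on the work surface. World frame = base frame: x ahead of the robot, y to its left, z up, the work surface at z = 0. Lengths are in m, angles in rad, forces in N, time in s.
With the tool pointing down it reaches from about 0.3 to 0.875 m from the base axis. Payload 6.4 kg.
Tool frame: the origin (TCP) lies between the finger pads; the fingertips stand 25 mm ahead of it and the grasp point (between the pads) lies 6 mm ahead of it; y points along the fingers, x is the direction in which the jaws open and shut, and the axes are right-handed (so a half turn about y gives the same grasp; the last joint's range is limited). The gripper opens to 85 mm and grips with 20 to 120 N. Pads are 22 mm wide; open, the fingers measure 114 mm over their backs; the gripper's body (76 mm by 85 mm) begins 54 mm behind the grasp point. The pads swing forward as they close: fully open they stand 13 mm farther back than shut.
Start: joints at [0.944, 0.181, 1.607, -0, 1.354, -0.206], TCP at [0.235, 0.525, 0.256] pointing down, gripper open.
Joint ranges: [-2.99, 2.99], [-0.89, 2.07], [0.3, 2.58], [-1.14, 4.28], [0, 2.63], [-3.12, 3.12]. Speed limits (rad/s): [2.57, 2.57, 3.01, 3.14, 3.14, 3.14].

INTERFACE

Orientations are given as a unit quaternion [w, x, y, z].
In Python, from bench import ctrl, vision, ticket, find_in, regions_of, pinpoint gives the robot as it stands.
- The arm moves only by the tool apply_moves, never from a script. Its argument "increments" is a list of rows, each an object of numbers: "x", "y", "z": the shift along the tool's x, y, z in cm; "ax", "ay", "az": the turn, a rotation vector about the tool's x, y, z in rad; "grip": the closure, from 0 (fully open) to 1 (shut). A call has 1 to 12 rows; each row is the pose to reach, as a shift and turn from the pose measured when the call began, along the tool's axes at that moment; what a row does not reach only later rows make up. A row lasts 1/8 s, in which the tool goes at most 62.5 mm and 10.7 degrees, less where a joint would pass 70% of its speed; a pose out of reach is approached as far as the arm can. A call with a gripper value outside its range is refused whole. The fingers move at their own pace and stop on an object; the grip force is fixed at half the most. Time passes only in rows, so rows that repeat a pose let the fingers close. It gives the time, the measured TCP pose, the force and the opening at its end, in the units of the state.
- ctrl.get_obs(): the state, without advancing time (a new reading comes with each control period).
- vision.camera(name): name is "scene" or "side" or "wrist"; returns the picture (480x640x3 uint8, red, green, blue); there is no depth.
- vision.camera_params(name): a dict with "intrinsics" (3x3 intrinsics, pixels), "R" (3x3) and "t" (3): a world point X has camera coordinates R X + t. Camera axes: x right, y down, z forward; pixel columns grow to the right and rows downward; lengths in m; the calibration is good to about 2 mm. The wrist camera is an equidistant fisheye: a pixel r from the principal point sees the ray r / f radians off the axis. A picture is of the moment at which its call begins: read the wrist's pose just before it. camera_params takes no time and is no camera call; for the wrist camera it gives the pose at the moment of the call.
- ticket.hand_in(): hands the job in, once; it reports no verdict.
Trained networks look in the newest picture that a camera, given by its name, has taken for a name from the list of things; names that differ only in an ending like _2 or _b are one class to them, and where a whole thing is asked for, a point or a joint stands for the part that bears it (a point fixed in the world has none). Each returns a list of dicts, best first, with "p" (0 to 1); they miss things now and then, are a little off and sometimes report something else, mostly with a low value. They report only what shows in the picture. A call takes as long as a camera call. They do not tell look-alikes from the thing itself.
- find_in(camera, query): "rect" ([centre column, centre row, width, height] in pixels, round what is visible of it).
- regions_of(camera, query): "mask" (480x640 bool, what is visible of it) and "rect" ([centre column, centre row, width, height] in pixels, round what is visible of it).
- pinpoint(camera, query): "xy" ([column, row] in pixels: a listed point, or the origin of a listed thing).
The state is a dict: "time_s": time; "q": joint angles; "dq": joint speeds; "joint_efforts": joint torques, N m; "eef_pos": TCP position; "eef_rot": TCP orientation; "wrist_force": force on the tool from outside, world axes, zero at the start; "torque": the same for the moment, N m; "opening": opening from 0.0 (shut) to 1.0 (fully open).
Only numpy, scipy, OpenCV 4.12 (cv2) and the standard library are available. Lean on these libraries where they do the work, as an engineer would, in place of code of your own. Each camera call takes 0.05 s, during which the arm holds its last target.

TASK

Lock down the cover of the black graphite bead press by pushing its four brass pins in crisscross, in two passes: first push each pin about half-way down, one diagonal pair and then the other diagonal pair, and only then, again one diagonal pair after the other, push each fully home. Do not touch the similar light aluminium mould, and leave the glass jar and the copper dish where they stand.

Things in the scene. Friction and masses are not known exactly. Their poses are not given: they have to be found in the camera images.
- press_pin1_top (a point): Top centre of brass push-pin 1 of the black press (head 30 mm across, 14 mm thick), (-45, -45) mm along the press's own x, y from its middle; diagonally opposite pin: 3. Height of this point over the counter (z = 0): 94 to 97 mm at the start, 85 half-way, 73 fully home (hard stop). Slides straight down under about 6 N and stays where it is left.
- press_pin2_top (a point): Top centre of brass push-pin 2 of the black press (head 30 mm across, 14 mm thick), (-45, +45) mm along the press's own x, y from its middle; diagonally opposite pin: 4. Height of this point over the counter (z = 0): 94 to 97 mm at the start, 85 half-way, 73 fully home (hard stop). Slides straight down under about 6 N and stays where it is left.
- press_pin3_top (a point): Top centre of brass push-pin 3 of the black press (head 30 mm across, 14 mm thick), (+45, +45) mm along the press's own x, y from its middle; diagonally opposite pin: 1. Height of this point over the counter (z = 0): 94 to 97 mm at the start, 85 half-way, 73 fully home (hard stop). Slides straight down under about 6 N and stays where it is left.
- press_pin4_top (a point): Top centre of brass push-pin 4 of the black press (head 30 mm across, 14 mm thick), (+45, -45) mm along the press's own x, y from its middle; diagonally opposite pin: 2. Height of this point over the counter (z = 0): 94 to 97 mm at the start, 85 half-way, 73 fully home (hard stop). Slides straight down under about 6 N and stays where it is left.
- press: Black graphite bead press, fixed, 150 mm square, cover's top face 57 mm high; origin at the centre of its underside, z up. Its four pins go round a 90 mm square in the order 1-2-3-4, each with 24 mm travel; the lower half of each pin's stem is red, and the red has just vanished into the cover when the pin is half-way down. It stands left or right of the aluminium mould.
- mould: Bystander: light aluminium bead mould of the same shape and size as the press (150 mm square, its own four brass pins, heads up to 97 mm high). Origin: centre of its underside. Not to be touched. It and the black press stand side by side, either one on the left.
- jar: Bystander: loose clear glass jar of cobalt-blue shards with a cork, 80 mm across, 113 mm high, origin at the centre of its underside.
- dish: Bystander: loose round copper annealing dish, 132 mm across, 26 mm high, origin at the centre of its underside.
Not all that is in view belongs to the job. What is shaped like the press but blue or purple is not meant.

How it is judged:
On the way, in this order (a step that is already met when the one before it is completed fails the run):
1. first pass: one diagonal pair of pins is about half-way down, the other pair still up (((height (world z) of press_pin1_top between 0.079 and 0.091 m and height (world z) of press_pin3_top between 0.079 and 0.091 m and height (world z) of each of press_pin2_top, press_pin4_top above 0.091 m) or (height (world z) of press_pin2_top between 0.079 and 0.091 m and height (world z) of press_pin4_top between 0.079 and 0.091 m and height (world z) of each of press_pin1_top, press_pin3_top above 0.091 m))), for 0.2 s.
2. first pass done: all four pins are about half-way down (height (world z) of press_pin1_top between 0.079 and 0.091 m and height (world z) of press_pin2_top between 0.079 and 0.091 m and height (world z) of press_pin3_top between 0.079 and 0.091 m and height (world z) of press_pin4_top between 0.079 and 0.091 m), for 0.2 s.
3. second pass: one diagonal pair is fully home, the other pair still about half-way (((height (world z) of each of press_pin1_top, press_pin3_top below 0.077 m and height (world z) of press_pin2_top between 0.079 and 0.091 m and height (world z) of press_pin4_top between 0.079 and 0.091 m) or (height (world z) of each of press_pin2_top, press_pin4_top below 0.077 m and height (world z) of press_pin1_top between 0.079 and 0.091 m and height (world z) of press_pin3_top between 0.079 and 0.091 m))), for 0.2 s.
At the end, for the whole second after the job is handed in: All four pins of the black press are fully home (heads' tops below z = 77 mm, within 4 mm of the stop), after passing through the half-way state (tops between 79 and 91 mm) diagonal pair by diagonal pair (height (world z) of each of press_pin1_top, press_pin2_top, press_pin3_top, press_pin4_top below 0.077 m); the robot touches nothing.
It fails at once if a pin pushed well past half-way (top below 79 mm) while another is still up (top above 91 mm) (height (world z) of any of press_pin1_top, press_pin2_top, press_pin3_top, press_pin4_top below 0.079 m and height (world z) of any of press_pin1_top, press_pin2_top, press_pin3_top, press_pin4_top above 0.091 m).
It fails at once if the aluminium mould touched (contact force between mould and the arm above 0.5 N or contact force between mould and the fingers above 0.5 N).
It fails at once if the jar or the dish moved more than 20 mm (distance of any of jar, dish from where it was at the start of the episode above 0.02 m).
It also fails if it takes over 51 s, if anything falls off the work surface, if the arm or the gripper's body presses on something with over 40 N, if the wrist force passes 120 N, or if a joint passes its speed limit or range.

## Working session

There is one attempt and no reset: what is moved stays moved. The work goes in short steps, Python scripts to look and compute and a tool call to move; the robot and the scene stay as the last step left them, time stands still between calls to the robot, and variables do not carry over. Pictures are saved under pics/ and viewed, and the job is handed in when it is done.

Besides the shell and the picture viewer there is one more tool, called by a JSON object that holds its "op" and its "data", one argument or row to a line. apply_moves: Moves the arm, as the interface text tells. Its arguments: {"type":"object","properties":{"increments":{"type":"array","items":{"type":"object","properties":{"x":{"type":"number"},"y":{"type":"number"},"z":{"type":"number"},"ax":{"type":"number"},"ay":{"type":"number"},"az":{"type":"number"},"grip":{"type":"number"}}}}},"required":["increments"]}

```bash
mkdir -p pics; ls; cat > h.py <<'E'
from bench import ctrl, vision, ticket, find_in, regions_of, pinpoint
import numpy as np, cv2
def save(n,f):
    im=vision.camera(n); cv2.imwrite('pics/'+f,im[:,:,::-1]); return im
E
python3 - <<'E'
from h import *
np.set_printoptions(precision=4,suppress=True)
o=ctrl.get_obs(); print({k:np.round(v,4) for k,v in o.items()})
for n in ('scene','side'):
    save(n,n+'0.png'); p=vision.camera_params(n); print(n,p['intrinsics'],p['R'],p['t'])
    for q in ['press','mould']:
        print(q,[(round(d['p'],2),np.round(d['rect'])) for d in find_in(n,q)])
    for i in range(1,5):
        print(i,[(round(d['p'],2),np.round(d['xy'],1)) for d in pinpoint(n,f'press_pin{i}_top')])
print(ctrl.get_obs()['time_s'])
E
```

```text
pics
{'time_s': np.float64(0.0), 'q': array([ 0.9437,  0.1815,  1.608 ,  0.    ,  1.3538, -0.2063]), 'dq': array([-0.0007,  0.0004, -0.0007, -0.0001,  0.0005, -0.0021]), 'joint_efforts': array([ -0.0001, -44.4853, -35.1339,  -0.0003,   0.0086,   0.    ]), 'eef_pos': array([0.2345, 0.5244, 0.2554]), 'eef_rot': array([-0.5932,  0.5936,  0.384 , -0.3851]), 'wrist_force': array([0.2682, 0.1274, 0.3446]), 'torque': array([ 0.0188,  0.0231, -0.0268]), 'opening': np.float64(1.0011)}
scene [[454.8271   0.     321.69  ]
 [  0.     454.8271 238.924 ]
 [  0.       0.       1.    ]] [[ 0.3933  0.9193  0.014 ]
 [ 0.7233 -0.3    -0.6219]
 [-0.5676  0.2547 -0.7829]] [-0.212  -0.325   1.4345]
press [(0.98, array([493., 278.,  90.,  87.])), (0.8, array([381., 250.,  86.,  83.])), (0.59, array([345., 179.,  79.,  71.]))]
mould [(0.92, array([253., 272.,  77.,  80.]))]
1 [(0.62, array([470.7, 255.9])), (0.47, array([320.1, 161. ])), (0.44, array([355. , 226.7]))]
2 [(0.71, array([387. , 211.9])), (0.54, array([498.8, 239.9])), (0.53, array([345. , 150.8]))]
3 [(0.62, array([368.6, 168.2])), (0.62, arra
[... 318 characters left out ...]
7059]] [-0.4916  0.2055  1.5445]
press [(0.97, array([319., 234.,  71.,  67.])), (0.89, array([350., 179.,  64.,  56.])), (0.78, array([234., 252.,  73.,  71.]))]
mould [(0.73, array([341., 320.,  78.,  73.])), (0.28, array([269., 185.,  42.,  26.]))]
1 [(0.65, array([340.9, 170.9])), (0.58, array([311.3, 229.8])), (0.52, array([225.3, 251.2]))]
2 [(0.59, array([318.3, 240.3])), (0.53, array([208.1, 227.3])), (0.53, array([324.1, 202.9])), (0.4, array([327. , 156.1])), (0.39, array([298.4, 211.1]))]
3 [(0.67, array([236.7, 217.3])), (0.58, array([349.2, 147.1])), (0.56, array([325.7, 202.9]))]
4 [(0.68, array([342.9, 219.3])), (0.66, array([367.7, 163. ])), (0.51, array([254.4, 237.2]))]
0.7
```

View pics/scene0.png

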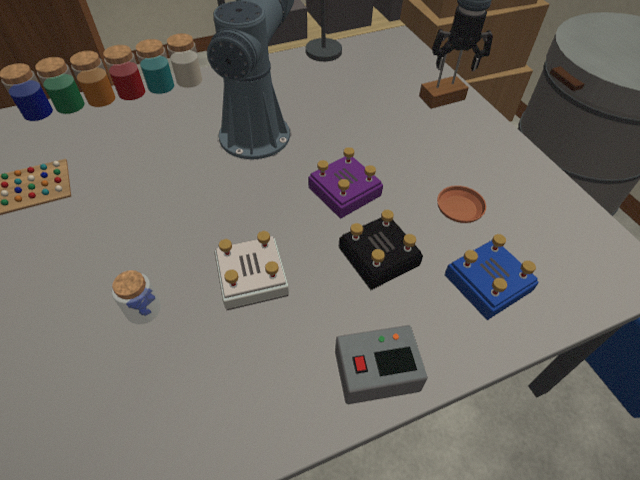

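View pics/side0.png

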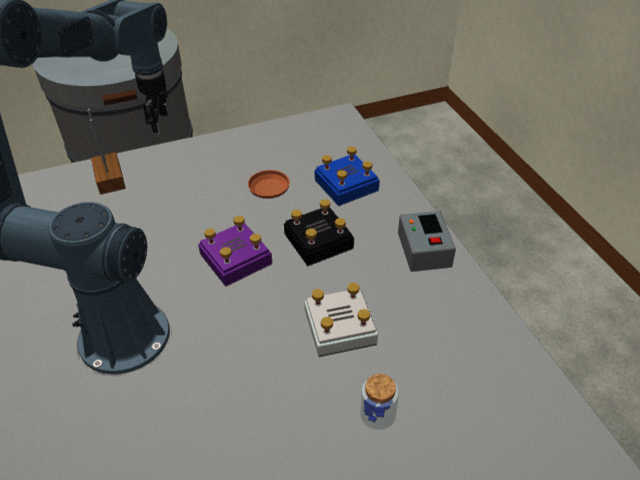

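```bash
cat >> h.py <<'E'
np.set_printoptions(precision=4,suppress=True)
def tri(a,b):
    P=[]
    for n in('scene','side'):
        c=vision.camera_params(n); P.append(c['intrinsics']@np.c_[c['R'],c['t']])
    X=cv2.triangulatePoints(P[0],P[1],np.array(a,float).reshape(2,1),np.array(b,float).reshape(2,1))[:,0]
    X=X[:3]/X[3]; e=[]
    for p,u in zip(P,(a,b)):
        v=p@np.r_[X,1]; e.append(np.linalg.norm(v[:2]/v[2]-u))
    return X,max(e)
def onz(n,u,z):
    c=vision.camera_params(n); d=c['R'].T@np.linalg.inv(c['intrinsics'])@np.r_[u,1]; C=-c['R'].T@c['t']
    return C+d*(z-C[2])/d[2]
E
python3 - <<'E'
from h import *
S=[(355,226.7),(387,211.9),(409.3,238.8),(376.8,255.4)]
T=[(298.4,211.1),(325.7,202.9),(342.9,219.3),(311.3,229.8)]
for a in S:
    r=[(tri(a,b),b) for b in T]; r.sort(key=lambda t:t[0][1])
    for x,b in r[:2]: print(a,b,x)
    print(' scene@.0955',onz('scene',a,.0955))
for b in T: print(b,onz('side',b,.0955))
for nm,u in [('blue',(498.8,239.9)),('bluec',(470.7,255.9)),('purp',(368.6,168.2)),('purp4',(340.7,185.6)),('dish',(462,204)),('mouldpin',(264,239)),('m2',(272,268)),('jar',(131,283))]: print(nm,onz('scene',u,.0955 if nm!='dish' else .02))
E
```

```text
(355, 226.7) (311.3, 229.8) (array([0.5324, 0.0873, 0.1022]), np.float64(0.3923613442474975))
(355, 226.7) (342.9, 219.3) (array([0.5966, 0.0398, 0.1691]), np.float64(8.539275013915407))
 scene@.0955 [0.5283 0.0893 0.0955]
(387, 211.9) (298.4, 211.1) (array([0.5249, 0.1741, 0.1035]), np.float64(1.6114586429362365))
(387, 211.9) (325.7, 202.9) (array([0.5821, 0.1253, 0.163 ]), np.float64(8.969755253326))
 scene@.0955 [0.5157 0.1824 0.0955]
(409.3, 238.8) (325.7, 202.9) (array([0.6117, 0.1882, 0.0943]), np.float64(1.276882074176545))
(409.3, 238.8) (298.4, 211.1) (array([0.5538, 0.2453, 0.0255]), np.float64(6.134078333168824))
 scene@.0955 [0.6101 0.1906 0.0955]
(376.8, 255.4) (342.9, 219.3) (array([0.6273, 0.0958, 0.1018]), np.float64(0.22223618187653288))
(376.8, 255.4) (311.3, 229.8) (array([0.5627, 0.1514, 0.0248]), np.float64(9.205073870643655))
 scene@.0955 [0.6238 0.0981 0.0955]
(298.4, 211.1) [0.5279 0.18   0.0955]
(325.7, 202.9) [0.6113 0.1847 0.0955]
(342.9, 219.3) [0.63   0.1026 0.0955]
(311.3, 229.8) [0.5347 0.0948 0.0955]
blue [0.6935 0.383  0.0955]
bluec [0.7071 0.2949 0.0955]
purp [0.359  0.2112 0.0955]
purp4 [0.39   0.1153 0.0955]
dish [0.512  0.4262 0.02  ]
mouldpin [ 0.481  -0.1223  0.0955]
m2 [ 0.5655 -0.1322  0.0955]
jar [ 0.4864 -0.4239  0.0955]
```

```bash
cat >> h.py <<'E'
from scipy.spatial.transform import Rotation as Ro
def tf():
    o=ctrl.get_obs(); w,x,y,z=o['eef_rot']; return Ro.from_quat([x,y,z,w]).as_matrix(),o['eef_pos'],o
def go(tgt):
    R,p,o=tf(); return (R.T@(np.array(tgt)-p)*100).round(2)
E
python3 - <<'E'
from h import *
R,p,o=tf(); print(R,p,go([.52,.14,.26]), go([.573,.140,.26]))
p=vision.camera_params('wrist'); print(p, 'cam pos',-p['R'].T@p['t'])
E
```

```text
[[ 0.4085  0.     -0.9128]
 [ 0.9128  0.      0.4085]
 [ 0.     -1.      0.    ]] [0.2349 0.5249 0.2563] [-23.48  -0.37 -41.75] [-21.32  -0.37 -46.58]
{'intrinsics': array([[371.6483,   0.    , 320.0645],
       [  0.    , 371.6483, 237.0492],
       [  0.    ,   0.    ,   1.    ]]), 'R': array([[ 0.408 ,  0.913 , -0.0005],
       [ 0.8759, -0.3912,  0.2825],
       [ 0.2577, -0.1157, -0.9593]]), 't': array([-0.5745, -0.0369,  0.3792])} cam pos [0.169  0.554  0.3739]
```

{"op": "apply_moves", "data": {
  "increments": [
    {"x":-2.6,"z":-5.6,"grip":1},
    {"x":-5.2,"z":-11.2,"grip":1},
    {"x":-7.8,"z":-16.8,"grip":1},
    {"x":-10.4,"z":-22.4,"grip":1},
    {"x":-13,"z":-28,"grip":1},
    {"x":-15.6,"z":-33.6,"grip":1},
    {"x":-18.2,"z":-39.2,"grip":1},
    {"x":-21.3,"z":-46.6,"grip":1},
    {"x":-21.3,"z":-46.6,"grip":1},
    {"x":-21.3,"z":-46.6,"grip":1},
    {"x":-21.3,"z":-46.6,"grip":1}
  ]
}}

```text
invalid input
```

```bash
python3 - <<'E'
from h import *
R,p,o=tf(); print(R,p,o['opening'],o['time_s'],o['dq'])
c=vision.camera_params('wrist'); print(repr(c))
save('wrist','w1.png')
for q in ['press_pin1_top','press_pin3_top']: print([(round(d['p'],2),np.round(d['xy'],1)) for d in pinpoint('wrist',q)])
E
```

```text
[[ 0.4085  0.     -0.9128]
 [ 0.9128  0.      0.4085]
 [ 0.     -1.      0.    ]] [0.2349 0.5249 0.2563] 1.0059036680670088 0.7 [ 0.0024 -0.0004  0.0009  0.0005 -0.0004  0.0007]
{'intrinsics': array([[371.6483,   0.    , 320.0645],
       [  0.    , 371.6483, 237.0492],
       [  0.    ,   0.    ,   1.    ]]), 'R': array([[ 0.408 ,  0.913 , -0.0005],
       [ 0.8759, -0.3912,  0.2825],
       [ 0.2577, -0.1157, -0.9593]]), 't': array([-0.5745, -0.0369,  0.3792])}
[(0.49, array([ 40.3, 400.1]))]
[(0.54, array([125.1, 429.4]))]
```

View pics/w1.png

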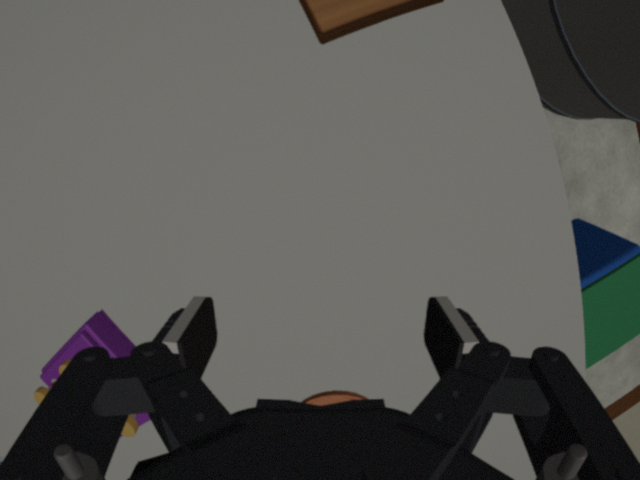

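{"op": "apply_moves", "data": {
  "increments": [
    {"x":-2.1,"y":0,"z":-5.2,"ax":0,"ay":0,"az":0,"grip":1},
    {"x":-4.2,"y":0,"z":-10.4,"ax":0,"ay":0,"az":0,"grip":1},
    {"x":-6.3,"y":0,"z":-15.6,"ax":0,"ay":0,"az":0,"grip":1},
    {"x":-8.4,"y":0,"z":-20.8,"ax":0,"ay":0,"az":0,"grip":1},
    {"x":-10.6,"y":0,"z":-26,"ax":0,"ay":0,"az":0,"grip":1},
    {"x":-12.7,"y":0,"z":-31.2,"ax":0,"ay":0,"az":0,"grip":1},
    {"x":-14.8,"y":0,"z":-36.4,"ax":0,"ay":0,"az":0,"grip":1},
    {"x":-17,"y":0,"z":-41.4,"ax":0,"ay":0,"az":0,"grip":1},
    {"x":-19.1,"y":0,"z":-46.5,"ax":0,"ay":0,"az":0,"grip":1},
    {"x":-21.2,"y":0,"z":-51.7,"ax":0,"ay":0,"az":0,"grip":1},
    {"x":-21.2,"y":0,"z":-51.7,"ax":0,"ay":0,"az":0,"grip":1}
  ]
}}

```text
time_s: 2.22
eef_pos: [0.6223, 0.1167, 0.2558]
eef_rot: [-0.594, 0.595, 0.383, -0.383]
wrist_force: [0.2, 0.8, 0.3]
opening: 0.004
```

```bash
python3 - <<'E'
from h import *
R,p,o=tf(); print(R,p,o['opening'],o['time_s'],o['dq'])
c=vision.camera_params('wrist'); print(repr(c))
save('wrist','w2.png')
for q in ['press_pin1_top','press_pin2_top','press_pin3_top','press_pin4_top']: print([(round(d['p'],2),np.round(d['xy'],1)) for d in pinpoint('wrist',q)])
E
```

```text
[[ 0.4128  0.0004 -0.9108]
 [ 0.9108 -0.0007  0.4128]
 [-0.0005 -1.     -0.0006]] [0.6223 0.1167 0.2558] 0.004082179025350503 2.225 [ 0.0592 -0.0341  0.053   0.0268  0.0207  0.0266]
{'intrinsics': array([[371.6483,   0.    , 320.0645],
       [  0.    , 371.6483, 237.0492],
       [  0.    ,   0.    ,   1.    ]]), 'R': array([[ 0.4123,  0.911 , -0.0011],
       [ 0.8739, -0.3952,  0.2831],
       [ 0.2575, -0.1177, -0.9591]]), 't': array([-0.3622, -0.5343,  0.2319])}
[(0.84, array([241.4, 133.7])), (0.65, array([547.4, 225.5]))]
[(0.92, array([612. , 176.2])), (0.86, array([346.7,  69.6]))]
[(0.74, array([529.2,   5.3])), (0.69, array([403.2, 172.8])), (0.59, array([631.5, 253.8]))]
[(0.65, array([303.9, 231.6])), (0.6, array([569.4, 301.8]))]
```

View pics/w2.png

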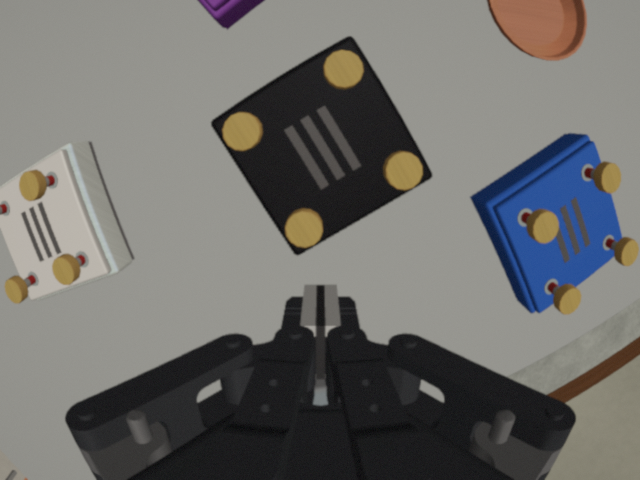

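```bash
cat >> h.py <<'E'
def wz(c,u,z):
    K=c['intrinsics']; v=(np.array(u)-K[:2,2])/K[0,0]; r=np.linalg.norm(v)
    d=np.r_[np.sin(r)*v/r,np.cos(r)]; d=c['R'].T@d; C=-c['R'].T@c['t']
    return C+d*(z-C[2])/d[2]
E
python3 - <<'E'
from h import *
vision.camera('wrist')
c=vision.camera_params('wrist'); im=save('wrist','w3.png')
W=[]
for q in ['press_pin1_top','press_pin2_top','press_pin3_top','press_pin4_top']:
    l=[d for d in pinpoint('wrist',q) if 200<d['xy'][0]<430]
    print([(round(d['p'],2),np.round(d['xy'],1)) for d in l]); W.append(wz(c,l[0]['xy'],.0955))
# color blobs of the heads as a cross-check
hsv=cv2.cvtColor(im,cv2.COLOR_RGB2HSV); m=cv2.inRange(hsv,(15,90,80),(32,255,255)); m[:,:205]=0;m[:,440:]=0
n,_,s,ct=cv2.connectedComponentsWithStats(m)
B=[]
for i in range(1,n):
    if s[i,4]>300: print('blob',s[i],ct[i],wz(c,ct[i],.0945)); 
W=np.array(W); print(W)
A=np.array([[-45,-45],[-45,45],[45,45],[45,-45]])/1000
ce=W[:,:2].mean(0); D=W[:,:2]-ce
th=np.arctan2((A[:,0]*D[:,1]-A[:,1]*D[:,0]).sum(),(A*D).sum())
Rm=np.array([[np.cos(th),-np.sin(th)],[np.sin(th),np.cos(th)]])
F=ce+A@Rm.T
print('centre',ce,'yaw',th,'\n',F,'\nres',(W[:,:2]-F)*1000)
R,p,o=tf(); print(p,o['time_s'],o['wrist_force'])
E
```

```text
[(0.97, array([237.8, 140.8]))]
[(0.94, array([341.4,  74.6]))]
[(0.78, array([403.3, 177.8]))]
[(0.94, array([299.9, 233.1]))]
blob [ 320   56   41   39 1245] [339.6402  74.7823] [0.5205 0.1808 0.0945]
blob [ 219  117   40   40 1238] [238.4426 136.5081] [0.5313 0.0928 0.0945]
blob [ 380  157   39   40 1204] [398.9784 176.4194] [0.609  0.1918 0.0945]
blob [ 281  214   38   39 1186] [299.7403 233.1484] [0.6193 0.1037 0.0945]
[[0.5341 0.0911 0.0955]
 [0.521  0.1819 0.0955]
 [0.6111 0.1944 0.0955]
 [0.6191 0.104  0.0955]]
centre [0.5713 0.1429] yaw 0.1294851490852077 
 [[0.5325 0.0924]
 [0.5209 0.1817]
 [0.6101 0.1933]
 [0.6218 0.104 ]] 
res [[ 1.629  -1.2946]
 [ 0.1404  0.2683]
 [ 0.939   1.0937]
 [-2.7084 -0.0674]]
[0.6199 0.1208 0.2565] 2.775 [ 0.4066 -0.5843 -0.0848]
```

{"op": "apply_moves", "data": {
  "increments": [
    {"x":-3.0,"y":3.5,"z":3.4,"ax":0,"ay":0,"az":0,"grip":1},
    {"x":-6.15,"y":7,"z":6.9,"ax":0,"ay":0,"az":0,"grip":1},
    {"x":-6.15,"y":10.5,"z":6.9,"ax":0,"ay":0,"az":0,"grip":1},
    {"x":-6.15,"y":12.0,"z":6.9,"ax":0,"ay":0,"az":0,"grip":1},
    {"x":-6.15,"y":12.0,"z":6.9,"ax":0,"ay":0,"az":0,"grip":1},
    {"x":-6.15,"y":12.8,"z":6.9,"ax":0,"ay":0,"az":0,"grip":1},
    {"x":-6.15,"y":13.6,"z":6.9,"ax":0,"ay":0,"az":0,"grip":1},
    {"x":-6.15,"y":14.1,"z":6.9,"ax":0,"ay":0,"az":0,"grip":1},
    {"x":-6.15,"y":14.5,"z":6.9,"ax":0,"ay":0,"az":0,"grip":1},
    {"x":-6.15,"y":14.5,"z":6.9,"ax":0,"ay":0,"az":0,"grip":1}
  ]
}}

```text
time_s: 4.03
eef_pos: [0.5326, 0.0928, 0.1119]
eef_rot: [-0.593, 0.594, 0.385, -0.384]
wrist_force: [1.1, 0.7, 1.4]
opening: 0.001
```

```bash
python3 - <<'E'
from h import *
R,p,o=tf(); print(p,o['time_s'],o['wrist_force'],o['dq'])
save('scene','s4.png'); im=save('side','d4.png')
cv2.imwrite('pics/d4c.png',cv2.resize(im[170:280,250:390,::-1],None,fx=5,fy=5,interpolation=2))
im=save('wrist','w4.png')
print(tf()[1])
E
```

```text
[0.5326 0.0928 0.1119] 4.025 [1.1382 0.6794 1.4334] [-0.0005 -0.0013  0.0029 -0.0009  0.003   0.0015]
[0.5325 0.0927 0.1119]
```

View pics/d4c.png

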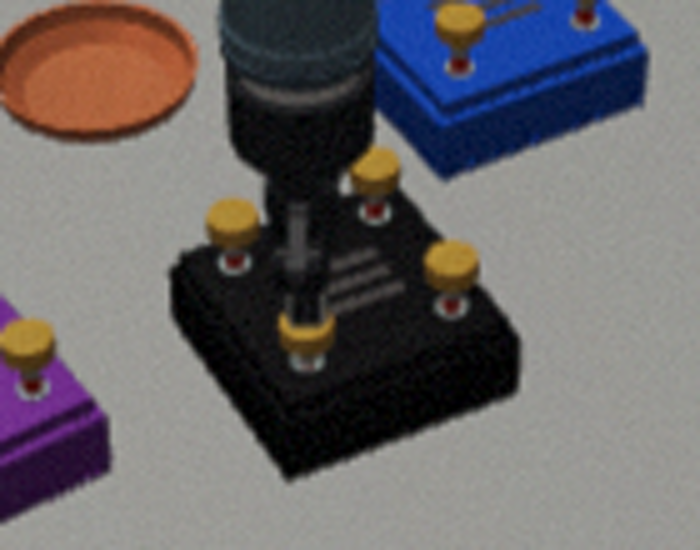

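View pics/w4.png

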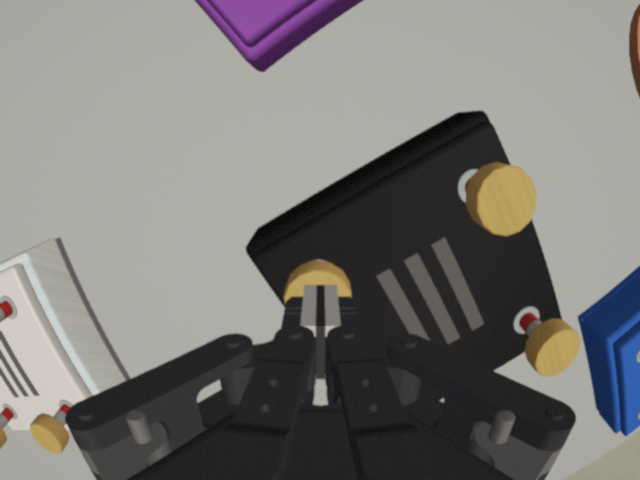

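{"op": "apply_moves", "data": {
  "increments": [
    {"x":0,"y":-3.5,"z":0,"ax":0,"ay":0,"az":0,"grip":1},
    {"x":4,"y":-3.5,"z":-1,"ax":0,"ay":0,"az":0,"grip":1},
    {"x":8.2,"y":-3.5,"z":-2,"ax":0,"ay":0,"az":0,"grip":1},
    {"x":12.25,"y":-3.5,"z":-2.95,"ax":0,"ay":0,"az":0,"grip":1},
    {"x":12.25,"y":-2.5,"z":-2.95,"ax":0,"ay":0,"az":0,"grip":1},
    {"x":12.25,"y":-2.0,"z":-2.95,"ax":0,"ay":0,"az":0,"grip":1},
    {"x":12.25,"y":-1.2,"z":-2.95,"ax":0,"ay":0,"az":0,"grip":1},
    {"x":12.25,"y":-0.6,"z":-2.95,"ax":0,"ay":0,"az":0,"grip":1},
    {"x":12.25,"y":0,"z":-2.95,"ax":0,"ay":0,"az":0,"grip":1},
    {"x":12.25,"y":0.05,"z":-2.95,"ax":0,"ay":0,"az":0,"grip":1},
    {"x":12.25,"y":0.05,"z":-2.95,"ax":0,"ay":0,"az":0,"grip":1}
  ]
}}

```text
time_s: 5.55
eef_pos: [0.6093, 0.1922, 0.1115]
eef_rot: [-0.593, 0.594, 0.385, -0.384]
wrist_force: [-0.1, -0.7, -0.2]
opening: -0.0
```

```bash
python3 - <<'E'
from h import *
R,p,o=tf(); print(p,o['time_s'],o['wrist_force'])
im=save('side','d5.png')
a=cv2.resize(im[180:270,270:370,::-1],None,fx=4,fy=4,interpolation=2)
im=save('scene','s5.png')
b=cv2.resize(im[195:285,332:432,::-1],None,fx=4,fy=4,interpolation=2)
cv2.imwrite('pics/c5.png',np.hstack([a,b]))
print(go([.5205,.181,.1115]))
E
```

```text
[0.6093 0.1922 0.1115] 5.55 [-0.1438 -0.6672 -0.1589]
[-4.66 -0.02  7.66]
```

View pics/c5.png

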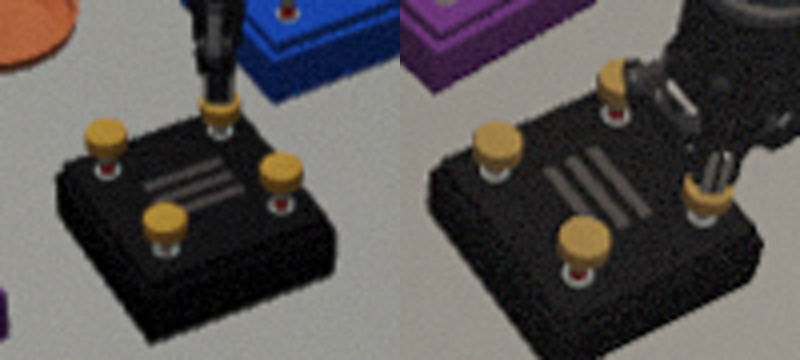

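Pins 1 and 3 are half-way down with no red showing; pins 2 and 4 are still up. Next is pin 2.

{"op": "apply_moves", "data": {
  "increments": [
    {"x":0,"y":-3.5,"z":0,"ax":0,"ay":0,"az":0,"grip":1},
    {"x":-1.5,"y":-3.5,"z":2.5,"ax":0,"ay":0,"az":0,"grip":1},
    {"x":-3.1,"y":-3.5,"z":5.1,"ax":0,"ay":0,"az":0,"grip":1},
    {"x":-4.65,"y":-3.5,"z":7.65,"ax":0,"ay":0,"az":0,"grip":1},
    {"x":-4.65,"y":-2.5,"z":7.65,"ax":0,"ay":0,"az":0,"grip":1},
    {"x":-4.65,"y":-2.0,"z":7.65,"ax":0,"ay":0,"az":0,"grip":1},
    {"x":-4.65,"y":-1.2,"z":7.65,"ax":0,"ay":0,"az":0,"grip":1},
    {"x":-4.65,"y":-0.6,"z":7.65,"ax":0,"ay":0,"az":0,"grip":1},
    {"x":-4.65,"y":0,"z":7.65,"ax":0,"ay":0,"az":0,"grip":1},
    {"x":-4.65,"y":0,"z":7.65,"ax":0,"ay":0,"az":0,"grip":1},
    {"x":-4.65,"y":0,"z":7.65,"ax":0,"ay":0,"az":0,"grip":1}
  ]
}}

```text
time_s: 7.02
eef_pos: [0.5207, 0.1811, 0.111]
eef_rot: [-0.593, 0.594, 0.385, -0.384]
wrist_force: [0.1, 0.1, -0.2]
opening: 0.003
```

```bash
python3 - <<'E'
from h import *
print(tf()[1],go([.6205,.104,.1115]))
E
```

```text
[0.5207 0.1811 0.111 ] [ -2.96  -0.03 -12.26]
```

{"op": "apply_moves", "data": {
  "increments": [
    {"x":0,"y":-3.5,"z":0,"ax":0,"ay":0,"az":0,"grip":1},
    {"x":-1,"y":-3.5,"z":-4,"ax":0,"ay":0,"az":0,"grip":1},
    {"x":-2,"y":-3.5,"z":-8.2,"ax":0,"ay":0,"az":0,"grip":1},
    {"x":-2.95,"y":-3.5,"z":-12.25,"ax":0,"ay":0,"az":0,"grip":1},
    {"x":-2.95,"y":-2.5,"z":-12.25,"ax":0,"ay":0,"az":0,"grip":1},
    {"x":-2.95,"y":-2.0,"z":-12.25,"ax":0,"ay":0,"az":0,"grip":1},
    {"x":-2.95,"y":-1.2,"z":-12.25,"ax":0,"ay":0,"az":0,"grip":1},
    {"x":-2.95,"y":-0.6,"z":-12.25,"ax":0,"ay":0,"az":0,"grip":1},
    {"x":-2.95,"y":0,"z":-12.25,"ax":0,"ay":0,"az":0,"grip":1},
    {"x":-2.95,"y":0,"z":-12.25,"ax":0,"ay":0,"az":0,"grip":1},
    {"x":-2.95,"y":-0.05,"z":-12.25,"ax":0,"ay":0,"az":0,"grip":1}
  ]
}}

```text
time_s: 8.4
eef_pos: [0.6203, 0.1045, 0.1116]
eef_rot: [-0.593, 0.593, 0.385, -0.384]
wrist_force: [-0.3, -0.4, 0.2]
opening: 0.002
```

```bash
python3 - <<'E'
from h import *
R,p,o=tf(); print(p,o['time_s'],o['wrist_force'])
im=save('side','d6.png')
a=cv2.resize(im[180:270,270:370,::-1],None,fx=4,fy=4,interpolation=2)
im=save('scene','s6.png')
b=cv2.resize(im[195:285,332:432,::-1],None,fx=4,fy=4,interpolation=2)
cv2.imwrite('pics/c6.png',np.hstack([a,b]))
print(go([.532,.0925,.0985]))
E
```

```text
[0.6203 0.1045 0.1116] 8.4 [-0.2707 -0.3979  0.2217]
[-4.69  1.31  7.6 ]
```

View pics/c6.png

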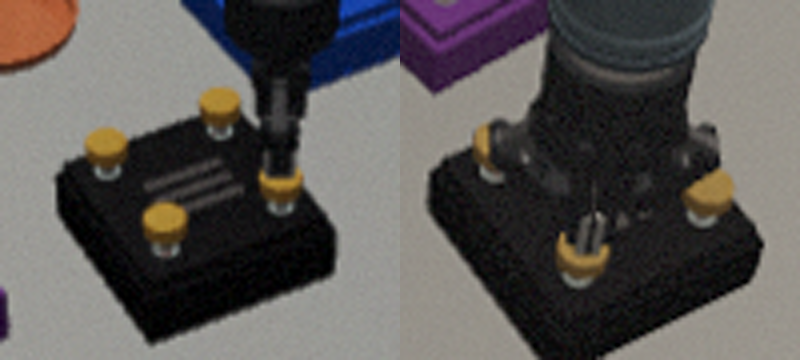

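All four pins are half-way. For the second pass, push pin 1 home first, then pin 3.

{"op": "apply_moves", "data": {
  "increments": [
    {"x":0,"y":-3.5,"z":0,"ax":0,"ay":0,"az":0,"grip":1},
    {"x":-1.5,"y":-3.5,"z":2.5,"ax":0,"ay":0,"az":0,"grip":1},
    {"x":-3.1,"y":-3.5,"z":5.1,"ax":0,"ay":0,"az":0,"grip":1},
    {"x":-4.7,"y":-3.5,"z":7.6,"ax":0,"ay":0,"az":0,"grip":1},
    {"x":-4.7,"y":-2.5,"z":7.6,"ax":0,"ay":0,"az":0,"grip":1},
    {"x":-4.7,"y":-1.2,"z":7.6,"ax":0,"ay":0,"az":0,"grip":1},
    {"x":-4.7,"y":-0.4,"z":7.6,"ax":0,"ay":0,"az":0,"grip":1},
    {"x":-4.7,"y":0.2,"z":7.6,"ax":0,"ay":0,"az":0,"grip":1},
    {"x":-4.7,"y":0.8,"z":7.6,"ax":0,"ay":0,"az":0,"grip":1},
    {"x":-4.7,"y":1.3,"z":7.6,"ax":0,"ay":0,"az":0,"grip":1},
    {"x":-4.7,"y":1.35,"z":7.6,"ax":0,"ay":0,"az":0,"grip":1},
    {"x":-4.7,"y":1.35,"z":7.6,"ax":0,"ay":0,"az":0,"grip":1}
  ]
}}

```text
time_s: 10.0
eef_pos: [0.5321, 0.0924, 0.098]
eef_rot: [-0.593, 0.593, 0.385, -0.384]
wrist_force: [-1.9, 0.7, 2.6]
opening: 0.003
```

```bash
python3 - <<'E'
from h import *
R,p,o=tf(); print(p,o['wrist_force'],go([.6095,.1925,.098]))
im=save('side','d7.png')
a=cv2.resize(im[180:270,270:370,::-1],None,fx=4,fy=4,interpolation=2)
im=save('scene','s7.png')
b=cv2.resize(im[195:285,332:432,::-1],None,fx=4,fy=4,interpolation=2)
cv2.imwrite('pics/c7.png',np.hstack([a,b]))
E
```

```text
[0.5321 0.0924 0.098 ] [-1.9196  0.6804  2.5512] [12.29  0.01 -2.99]
```

View pics/c7.png

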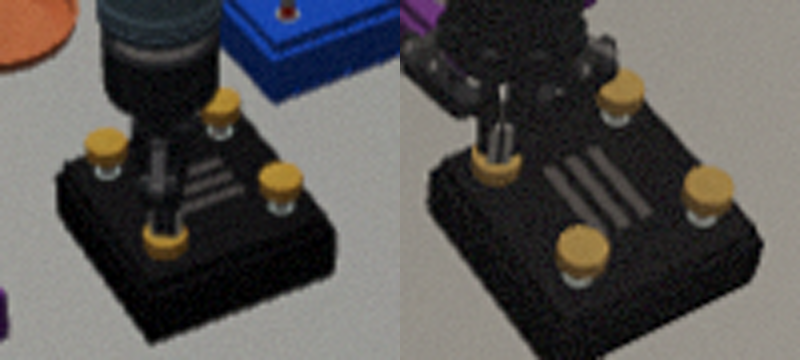

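Pin 1 is home and the other three are still half-way.

{"op": "apply_moves", "data": {
  "increments": [
    {"x":0,"y":-4.5,"z":0,"ax":0,"ay":0,"az":0,"grip":1},
    {"x":4,"y":-4.5,"z":-1,"ax":0,"ay":0,"az":0,"grip":1},
    {"x":8.2,"y":-4.5,"z":-2,"ax":0,"ay":0,"az":0,"grip":1},
    {"x":12.3,"y":-4.5,"z":-3,"ax":0,"ay":0,"az":0,"grip":1},
    {"x":12.3,"y":-4,"z":-3,"ax":0,"ay":0,"az":0,"grip":1},
    {"x":12.3,"y":-2.6,"z":-3,"ax":0,"ay":0,"az":0,"grip":1},
    {"x":12.3,"y":-1.8,"z":-3,"ax":0,"ay":0,"az":0,"grip":1},
    {"x":12.3,"y":-1.2,"z":-3,"ax":0,"ay":0,"az":0,"grip":1},
    {"x":12.3,"y":-0.6,"z":-3,"ax":0,"ay":0,"az":0,"grip":1},
    {"x":12.3,"y":0,"z":-3,"ax":0,"ay":0,"az":0,"grip":1},
    {"x":12.3,"y":0,"z":-3,"ax":0,"ay":0,"az":0,"grip":1},
    {"x":12.3,"y":0,"z":-3,"ax":0,"ay":0,"az":0,"grip":1}
  ]
}}

```text
time_s: 11.6
eef_pos: [0.6097, 0.1922, 0.0982]
eef_rot: [-0.593, 0.594, 0.385, -0.384]
wrist_force: [0.7, -0.5, 0.3]
opening: 0.001
```

```bash
python3 - <<'E'
from h import *
R,p,o=tf(); print(p,o['wrist_force'],go([.5205,.181,.098]))
im=save('side','d8.png')
a=cv2.resize(im[180:270,270:370,::-1],None,fx=4,fy=4,interpolation=2)
im=save('scene','s8.png')
b=cv2.resize(im[195:285,332:432,::-1],None,fx=4,fy=4,interpolation=2)
cv2.imwrite('pics/c8.png',np.hstack([a,b]))
E
```

```text
[0.6097 0.1922 0.0982] [ 0.6534 -0.4609  0.344 ] [-4.66  0.    7.69]
```

View pics/c8.png

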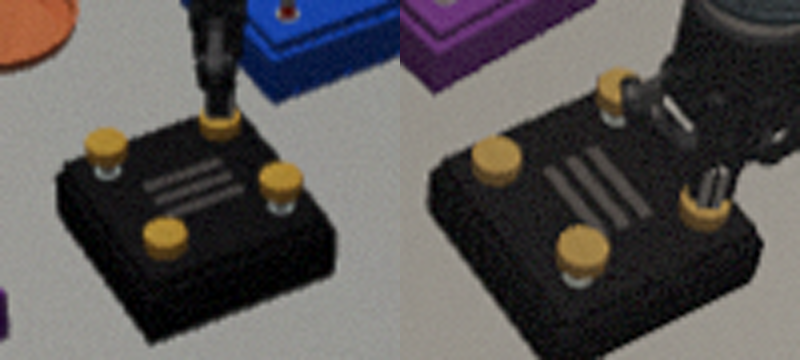

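Pins 1 and 3 are home; pins 2 and 4 are half-way. Next is pin 2.

{"op": "apply_moves", "data": {
  "increments": [
    {"x":0,"y":-4.5,"z":0,"ax":0,"ay":0,"az":0,"grip":1},
    {"x":-1.5,"y":-4.5,"z":2.5,"ax":0,"ay":0,"az":0,"grip":1},
    {"x":-3.1,"y":-4.5,"z":5.1,"ax":0,"ay":0,"az":0,"grip":1},
    {"x":-4.65,"y":-4.5,"z":7.7,"ax":0,"ay":0,"az":0,"grip":1},
    {"x":-4.65,"y":-4,"z":7.7,"ax":0,"ay":0,"az":0,"grip":1},
    {"x":-4.65,"y":-2.6,"z":7.7,"ax":0,"ay":0,"az":0,"grip":1},
    {"x":-4.65,"y":-1.8,"z":7.7,"ax":0,"ay":0,"az":0,"grip":1},
    {"x":-4.65,"y":-1.2,"z":7.7,"ax":0,"ay":0,"az":0,"grip":1},
    {"x":-4.65,"y":-0.6,"z":7.7,"ax":0,"ay":0,"az":0,"grip":1},
    {"x":-4.65,"y":0,"z":7.7,"ax":0,"ay":0,"az":0,"grip":1},
    {"x":-4.65,"y":0,"z":7.7,"ax":0,"ay":0,"az":0,"grip":1},
    {"x":-4.65,"y":0,"z":7.7,"ax":0,"ay":0,"az":0,"grip":1}
  ]
}}

```text
time_s: 13.2
eef_pos: [0.5208, 0.1812, 0.098]
eef_rot: [-0.593, 0.594, 0.385, -0.384]
wrist_force: [-1.0, -1.4, 3.3]
opening: 0.001
```

```bash
python3 - <<'E'
from h import *
R,p,o=tf(); print(p,o['wrist_force'],go([.620,.104,.098]))
E
```

```text
[0.5208 0.1812 0.098 ] [-0.9804 -1.3672  3.2962] [ -3.     0.02 -12.21]
```

{"op": "apply_moves", "data": {
  "increments": [
    {"x":0,"y":-4.5,"z":0,"ax":0,"ay":0,"az":0,"grip":1},
    {"x":-1,"y":-4.5,"z":-4,"ax":0,"ay":0,"az":0,"grip":1},
    {"x":-2,"y":-4.5,"z":-8.2,"ax":0,"ay":0,"az":0,"grip":1},
    {"x":-3,"y":-4.5,"z":-12.2,"ax":0,"ay":0,"az":0,"grip":1},
    {"x":-3,"y":-4,"z":-12.2,"ax":0,"ay":0,"az":0,"grip":1},
    {"x":-3,"y":-2.6,"z":-12.2,"ax":0,"ay":0,"az":0,"grip":1},
    {"x":-3,"y":-1.8,"z":-12.2,"ax":0,"ay":0,"az":0,"grip":1},
    {"x":-3,"y":-1.2,"z":-12.2,"ax":0,"ay":0,"az":0,"grip":1},
    {"x":-3,"y":-0.6,"z":-12.2,"ax":0,"ay":0,"az":0,"grip":1},
    {"x":-3,"y":0,"z":-12.2,"ax":0,"ay":0,"az":0,"grip":1},
    {"x":-3,"y":0,"z":-12.2,"ax":0,"ay":0,"az":0,"grip":1},
    {"x":-3,"y":0,"z":-12.2,"ax":0,"ay":0,"az":0,"grip":1}
  ]
}}

```text
time_s: 14.7
eef_pos: [0.6199, 0.1044, 0.0983]
eef_rot: [-0.593, 0.594, 0.386, -0.384]
wrist_force: [0.2, -0.1, 0.9]
opening: -0.003
```

{"op": "apply_moves", "data": {
  "increments": [
    {"x":0,"y":-4,"z":0,"ax":0,"ay":0,"az":0,"grip":1},
    {"x":0,"y":-9,"z":0,"ax":0,"ay":0,"az":0,"grip":1},
    {"x":0,"y":-14,"z":0,"ax":0,"ay":0,"az":0,"grip":1},
    {"x":0,"y":-15,"z":-3,"ax":0,"ay":0,"az":0,"grip":1},
    {"x":0,"y":-15,"z":-3,"ax":0,"ay":0,"az":0,"grip":1},
    {"x":0,"y":-15,"z":-3,"ax":0,"ay":0,"az":0,"grip":1}
  ]
}}

```text
time_s: 15.45
eef_pos: [0.6461, 0.0924, 0.2471]
eef_rot: [0.593, -0.593, -0.385, 0.385]
wrist_force: [-0.3, 0.6, -0.3]
opening: -0.0
```

```bash
python3 - <<'E'
from h import *
R,p,o=tf(); print(p,o['wrist_force'],o['time_s'])
im=save('side','d9.png')
a=cv2.resize(im[180:270,270:370,::-1],None,fx=4,fy=4,interpolation=2)
im=save('scene','s9.png')
b=cv2.resize(im[195:285,332:432,::-1],None,fx=4,fy=4,interpolation=2)
cv2.imwrite('pics/c9.png',np.hstack([a,b]))
save('wrist','w9.png')
for n in('scene','side'):
    for t in ('jar','dish'):
        pass
E
```

```text
[0.6461 0.0924 0.2471] [-0.2866  0.5536 -0.3402] 15.45
```

View pics/c9.png

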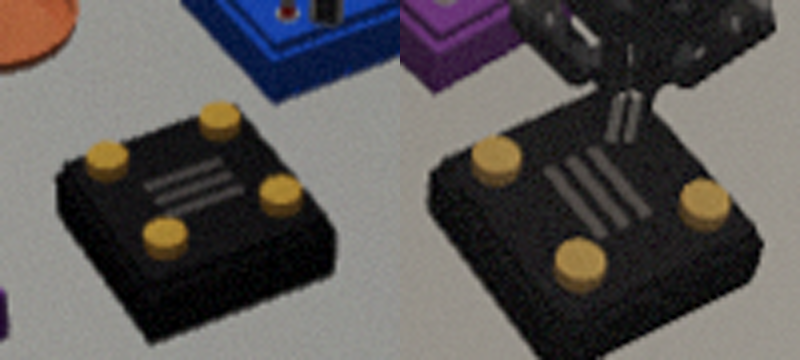

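View pics/s9.png

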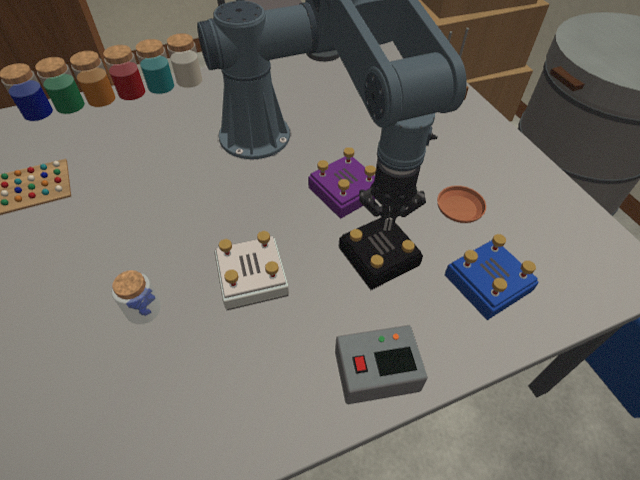

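View pics/w9.png

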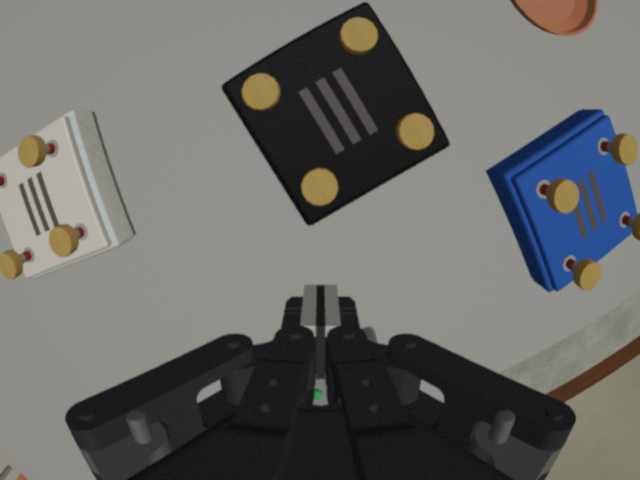

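All four pins look home, the arm is clear, and the jar and dish are at the same pixels as at the start.

```bash
python3 -c "
from h import *
print(ticket.hand_in())"
```

```text
the job is handed in; nothing more can be done
None
```

All four brass pins of the black press are fully home, pushed in crisscross in two passes, and the job is handed in. I finished at about 15.5 s of the 51 s allowed; hand-in gives no verdict.

- **First pass:** I pushed pins 1 and 3 half-way, then pins 2 and 4. The fingertips stopped at about 86–87 mm, from the measured tool height. Camera close-ups showed the red gone on the pushed pins; in the last one pin 1 may have had a faint trace left.
- **Second pass:** I pushed pins 1 and 3 home, then pins 2 and 4. The fingertips stopped at about 73 mm, and in the final picture every head sits just above the cover.
- **Bystanders:** the arm never came near the aluminium mould. The jar and dish look unmoved by eye in the scene picture; I did not measure their positions.
- **Last state:** the arm hangs clear at a tool height of about 0.25 m, with wrist force under 1 N.
- **Disagreements:** estimates from the two fixed cameras differed by up to about 12 mm, so I used a square fitted to the wrist-camera view (within 3 mm). On pin 4 the fingertips looked slightly off-centre, but they stayed on the head.

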